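Load the stone jars and bring the photo slide to its click stop

TASK

Stand the two stone jars upright in the crate on the photo slide, each in a cell of its own (any two of the three), while the slide is still clear of the camera. Then take the slide by its black knob and move it under the camera until its ball clicks into the notch that centres the crate beneath the lens, and finish there still holding the knob, keeping the slide still at the notch for the picture; keep the jars upright all along, and do not knock the camera stand or disturb the bottle, brush or ring clamp.

Things in the scene. Friction and masses are not known exactly. Their poses are not given: they have to be found in the camera images.
- jar_a_center (a point): A stone jar: an upright plain cylinder 36 mm across and 68 mm tall, white pot with a black screw collar and a small window with a stone on top, about 90 g, standing loose on the bench between the robot and the slide. This point is on its axis, half-way up (34 mm over its underside); z is its axis.
- jar_b_center (a point): The other stone jar, the same as the first (36 mm across, 68 mm tall); the point is on its axis, 34 mm over its underside.
- slide_rail: The fixed photo slide: aluminium base plate 90 x 540 x 10 mm with a 30 mm wide steel rail along its length, an end stop 44 mm tall at each end. Origin at the middle of its underside, on the bench; its y axis runs along the rail, towards the camera.
- carriage (a joint): Travel of the carriage along the rail, in m: 0 at the loading end, growing along the rail's +y to 0.24 at the far stop, which lies beyond the notch. It runs with about 1 N of friction and stays where it is left. The carriage is an aluminium plate 75 mm wide and 260 mm long whose top is 48 mm over the bench; the crate stands on one end of it, the knob on the other.
- crate_floor (a point): Centre of the floor of the divided beech crate fixed on the carriage, 52 mm over the bench; it is also the floor of the middle cell. y runs along the rail, x across it. Three cells in a row along y, centres at y = -54, 0 and +54 mm, each 50 x 50 mm inside; walls and dividers are 4 mm thick and rise 14 mm above this floor.
- knob_grip (a point): The black knob of the carriage, an upright cylinder 24 mm across whose top is 63 mm over the carriage plate (111 mm over the bench), 145 mm behind the crate's centre (towards -y, away from the camera). The point is on its axis at a good height to grip, 42 mm over the plate, 21 mm below its top. Nothing stands within 50 mm of it towards the crate.
- camera_stand: Fixed camera stand beside the far (+x) side of the rail; its place along the rail differs each time. Post 24 mm thick, 344 mm tall, 118 mm from the rail's middle in +x; an arm reaches back over the rail to the camera, whose 80 mm ring light and lens are 235 mm over the bench. Origin on the bench, on the rail's middle line, straight under the lens; axes as the rail's.
- under_lens (a point): The point 52 mm over the bench straight under the lens: the centre of the crate floor (crate_floor) stands here when the ball sits in the notch. Axes as the rail's.
- notch (a point): Middle of the 9 mm wide notch in the stand's low steel index bar, in line with the lens, 43 mm over the bench. A 12 mm spring ball on the carriage's side, level with the crate's centre, meets the bar's gentle ramp (up to 3 N against the hand) 52 mm before the notch, rides its flat, is drawn into the notch from about 4 mm off with about 3 to 5 N, and takes about 6 N to push out either way.
- spirit_bottle: Bystander: brown glass bottle 56 mm across and 135 mm tall; origin under its middle.
- bench_brush: Bystander: wooden bench brush 190 mm long, lying on the bench; origin under its middle, x along it.
- ring_clamp: Bystander: wooden ring clamp 130 mm long, 28 mm wide, 23 mm high, lying on the bench; origin under its middle, x along it.
Mind the look-alikes: they are no part of the job. Leave any blue look-alike of the part that bears jar_b_center alone.

How it is judged:
On the way:
1. both jars stand upright and released, each in a cell of the crate, with the slide still at least 30 mm short of the notch (x of jar_a_center in the frame of crate_floor between -0.01 and 0.01 m and y of jar_a_center in the frame of crate_floor between -0.066 and 0.066 m and z of jar_a_center in the frame of crate_floor between 0.03 and 0.038 m and angle between each of jar_a_center, jar_b_center's own z axis and vertical below 0.12 rad and x of jar_b_center in the frame of crate_floor between -0.01 and 0.01 m and y of jar_b_center in the frame of crate_floor between -0.066 and 0.066 m and z of jar_b_center in the frame of crate_floor between 0.03 and 0.038 m and y of crate_floor in the frame of under_lens below -0.03 m and contact force between the fingers and jar_a below 0.3 N and contact force between the fingers and jar_b below 0.3 N), for 0.2 s.
At the end, for the whole second after the job is handed in: The carriage stands still with the crate's centre within 3 mm of the notch under the lens, the fingers still holding the knob (more than 1.5 N of contact), and both jars stand upright on the floor of their cells, one in each (x of jar_a_center in the frame of crate_floor between -0.01 and 0.01 m and y of jar_a_center in the frame of crate_floor between -0.066 and 0.066 m and z of jar_a_center in the frame of crate_floor between 0.03 and 0.038 m and angle between each of jar_a_center, jar_b_center's own z axis and vertical below 0.12 rad and x of jar_b_center in the frame of crate_floor between -0.01 and 0.01 m and y of jar_b_center in the frame of crate_floor between -0.066 and 0.066 m and z of jar_b_center in the frame of crate_floor between 0.03 and 0.038 m and y of crate_floor in the frame of under_lens between -0.003 and 0.003 m and velocity of joint carriage between -0.01 and 0.01 m/s and contact force between the fingers and knob above 1.5 N); the arm keeps its last pose, push and grip.
It fails at once if a jar is tipped by more than about 35 degrees (angle between any of jar_a_center, jar_b_center's own z axis and vertical above 0.6 rad).
It fails at once if the camera stand is knocked (more than 3 N) (contact force between any of the arm, the fingers, jar_a, jar_b and camera_stand above 3 N).
It fails at once if the bottle, brush or ring clamp is moved by more than 15 mm (distance of any of spirit_bottle, bench_brush, ring_clamp from where it was at the start of the episode above 0.015 m).
It also fails if it takes over 64 s, if anything falls off the work surface, if the arm or the gripper's body presses on something with over 40 N, if the wrist force passes 120 N, or if a joint passes its speed limit or range.

ROBOT

A 6-joint arm with a two-finger parallel gripper is mounted at the origin on the work surface. World frame = base frame: x ahead of the robot, y to its left, z up, the work surface at z = 0. Lengths are in m, angles in rad, forces in N, time in s.
With the tool pointing down it reaches from about 0.425 to 0.925 m from the base axis. Payload 12.5 kg.
Tool frame: the origin (TCP) lies midway between the tips of the shut fingers; the grasp point (between the pads) lies 19 mm behind it; z points along the fingers, y is the direction in which the jaws open and shut (so a half turn about z gives the same grasp; the last joint's range is limited). The gripper opens to 85 mm and grips with 20 to 120 N. Pads are 22 mm wide; open, the fingers measure 114 mm over their backs; the gripper's body (76 mm by 85 mm) begins 54 mm behind the grasp point. The pads swing forward as they close: fully open they stand 13 mm farther back than shut.
Start: joints at [-1.221, 0.491, 1.559, -0, 1.092, -0.106], TCP at [0.275, -0.561, 0.203] pointing down, gripper open.
Joint ranges: [-3.1, 3.1], [-0.84, 2.19], [0.05, 2.79], [-1.13, 4.28], [0.06, 2.93], [-2.69, 2.69]. Speed limits (rad/s): [2.22, 2.22, 2.79, 3.14, 3.14, 3.14].

INTERFACE

Orientations are given as a unit quaternion [x, y, z, w].
In Python, from cell import r gives the robot as it stands. The module is installed in compiled form; this text tells all that it offers.
- The arm moves only by the tool play_rows, never from a script. Its argument "increments" is one flat list of numbers, 5 for each row, row after row: the shift along the tool's x, y, z in mm, then the turn about the tool's z in degrees, then the gripper command: -1 is shut, 1 is fully open, values between are in proportion. In form: [tx, ty, tz, turn, hand, tx, ty, tz, turn, hand, ...]. A call has 1 to 20 rows; each row shifts and turns the pose as measured when the row begins, along the tool's axes as they then stand; what a row does not reach is not made up. A row lasts 1/8 s, in which the tool goes at most 62.5 mm and 10.7 degrees, less where a joint would pass 70% of its speed; a pose out of reach is approached as far as the arm can. A call is refused whole if a number of a shift passes 62.5 or a number of a turn 10.7, either way. A call with a gripper value outside its range is refused whole. The fingers move at their own pace and stop on an object; "force" is the grip in N (left out, the last holds). Time passes only in rows, so rows that do not move let the fingers close. It gives the time, the measured TCP pose, the force and the opening at its end, in the units of the state.
- r.observe(): the state, without advancing time (a new reading comes with each control period).
- r.read_camera(name): name is "scene" or "top" or "wrist"; returns (picture, depth): 384x512x3 uint8, red, green, blue; 384x512 float32, m along the optical axis (not along the pixel's ray), 0 where there is no reading.
- r.camera_info(name): a dict with "fx", "fy", "cx", "cy" (pixels), "view" (4x4, takes a point from world to camera coordinates). Camera axes: x right, y up, looking along -z (the intrinsics and any distortion apply to the point x, -y, -z); pixel columns grow to the right and rows downward; lengths in m; the calibration is good to about 2 mm. A picture is of the moment at which its call begins: read the wrist's pose just before it. camera_info takes no time and is no camera call; for the wrist camera it gives the pose at the moment of the call.
- r.job_done(): hands the job in, once; it reports no verdict.
Trained networks look in the newest picture that a camera, given by its name, has taken for a name from the list of things; names that differ only in an ending like _2 or _b are one class to them, and where a whole thing is asked for, a point or a joint stands for the part that bears it (a point fixed in the world has none). Each returns a list of dicts, best first, with "score" (0 to 1); they miss things now and then, are a little off and sometimes report something else, mostly with a low value. They report only what shows in the picture. A call takes as long as a camera call. They do not tell look-alikes from the thing itself.
- r.search_frame(camera, target): "box" ([left, top, right, bottom] in pixels, round what is visible of it).
- r.silhouettes(camera, target): "mask" (384x512 bool, what is visible of it) and "box" ([left, top, right, bottom] in pixels, round what is visible of it).
- r.pinpoint(camera, target): "point" ([column, row] in pixels: a listed point, or the origin of a listed thing).
The state is a dict: "time": time; "joint_pos": joint angles; "joint_velocities": joint speeds; "joint_efforts": joint torques, N m; "tcp_pos": TCP position; "ee_rot": TCP orientation; "contact_force": force on the tool from outside, world axes, zero at the start; "moment": the same for the moment, N m; "grip_width": finger opening in m.
Only numpy, scipy, OpenCV 4.12 (cv2) and the standard library are available. Lean on these libraries where they do the work, as an engineer would, in place of code of your own. Each camera call takes 0.05 s, during which the arm holds its last target.

## Working session

There is one attempt and no reset: what is moved stays moved. The work goes in short steps, Python scripts to look and compute and a tool call to move; the robot and the scene stay as the last step left them, time stands still between calls to the robot, and variables do not carry over. Pictures are saved under pics/ and viewed, and the job is handed in when it is done.

Besides the shell and the picture viewer there is one more tool, called after "Call:" by a JSON object that holds its "op" and its "data". play_rows: Moves the arm, as the interface text tells. Its arguments: {"type":"object","properties":{"increments":{"type":"array"},"force":{"type":"number"}},"required":["increments"]}

```bash
mkdir -p pics
cat > h.py <<'E'
import numpy as np, cv2
from cell import r
def save(n,im): cv2.imwrite('pics/'+n,im[:,:,::-1])
def unproj(info,u,v,d):
    p=np.array([(u-info['cx'])/info['fx']*d, -(v-info['cy'])/info['fy']*d, -d,1.])
    return (np.linalg.inv(np.array(info['view']))@p)[:3]
def ray(info,u,v):
    M=np.linalg.inv(np.array(info['view'])); o=M[:3,3]
    d=M[:3,:3]@np.array([(u-info['cx'])/info['fx'],-(v-info['cy'])/info['fy'],-1.]); return o,d/np.linalg.norm(d)
def atz(info,u,v,z):
    o,d=ray(info,u,v); return o+d*(z-o[2])/d[2]
def proj(info,p):
    c=np.array(info['view'])@np.append(p,1); return np.array([info['cx']+info['fx']*c[0]/-c[2], info['cy']-info['fy']*c[1]/-c[2]])
def tri(i1,a,i2,b):
    o1,d1=ray(i1,*a);o2,d2=ray(i2,*b)
    A=np.stack([d1,-d2],1); t=np.linalg.lstsq(A,o2-o1,rcond=None)[0]
    p,q=o1+d1*t[0],o2+d2*t[1]; return (p+q)/2,np.linalg.norm(p-q)
E
python3 - <<'E'
from h import *
for c in ['scene','top']:
    im,d=r.read_camera(c); save(c+'0.png',im); np.savez('/tmp/'+c+'0.npz',im=im,d=d)
    i=r.camera_info(c); print(c,{k:(v if k!='view' else np.round(np.array(v),3).tolist()) for k,v in i.items()})
    for t in ['jar_a_center','crate_floor','knob_grip','under_lens','notch','slide_rail','camera_stand','spirit_bottle','bench_brush','ring_clamp']:
        for x in r.pinpoint(c,t): print(t,np.round(x['point'],1),round(x['score'],2))
print(r.observe())
E
```

```text
scene {'fx': 437.65524866367775, 'fy': 437.65524866367775, 'cx': 259.8429199552605, 'cy': 187.09436073113918, 'view': [[-0.987, 0.163, 0.011, 0.507], [-0.089, -0.595, 0.798, -0.016], [0.136, 0.787, 0.602, -1.232], [0.0, 0.0, 0.0, 1.0]]}
jar_a_center [293.3 188.6] 0.55
jar_a_center [295.9 140.6] 0.4
notch [194.2 239.9] 0.96
slide_rail [213.9 224.1] 0.78
camera_stand [196.6 239.5] 0.47
spirit_bottle [313.3 314.3] 0.58
bench_brush [350.6 251.5] 0.76
ring_clamp [295.1 143.2] 0.51
ring_clamp [313.8 312.9] 0.43
top {'fx': 435.06948711927737, 'fy': 435.06948711927737, 'cx': 260.40820343843774, 'cy': 194.04308862748775, 'view': [[-0.004, -1.0, -0.002, 0.007], [0.998, -0.005, 0.066, -0.502], [-0.066, -0.001, 0.998, -1.457], [0.0, 0.0, 0.0, 1.0]]}
jar_a_center [273.3 219.8] 0.66
crate_floor [275.6 156. ] 0.65
knob_grip [222.3 139.4] 0.66
knob_grip [316.9 148.7] 0.51
notch [221.9 137.7] 0.74
slide_rail [252.1 153.8] 0.77
spirit_bottle [160.8 209.2] 0.8
bench_brush [203.7 247.2] 0.81
bench_brush [276.6 217.8] 0.31
ring_clamp [358.8 245.7] 0.79
{'time': 1.1, 'joint_pos': array([-1.22060915e+00,  4.90856249e-01,  1.55887289e+00, -2.97310222e-06,
        1.09172572e+00, -1.05604507e-01]), 'joint_velocities': array([-0.00078034,  0.00014139,  0.00048932,  0.0018802 , -0.00015308,
       -0.00179965]), 'joint_efforts': array([ 2.05991862e-03, -6.18286371e+01, -2.61835027e+01,  7.03979117e-05,
        5.00933420e-04,  1.34146356e-05]), 'tcp_pos': array([ 0.27513406, -0.56121046,  0.20256349]), 'ee_rot': array([9.74143783e-01, 2.25928939e-01, 7.09499097e-06, 6.85422941e-05]), 'contact_force': array([-0.30584797,  0.19875303,  0.41392342]), 'moment': array([ 0.0109072 , -0.0329775 ,  0.05928924]), 'grip_width': 0.08513788482044192}
```

View pics/scene0.png

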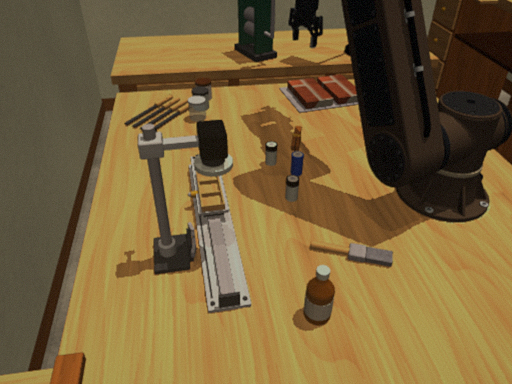

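View pics/top0.png

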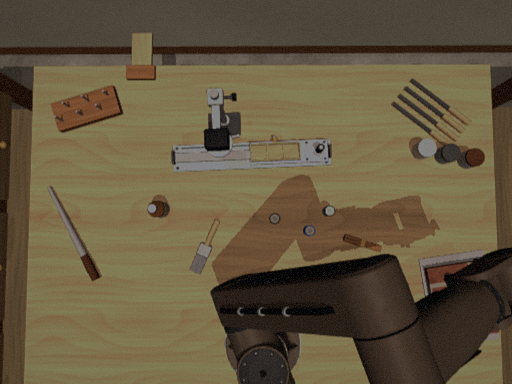

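Run:
```python
import numpy as np,cv2
a=np.load('/tmp/scene0.npz')['im'];b=np.load('/tmp/top0.npz')['im']
cv2.imwrite('pics/scene0z.png',cv2.resize(a[90:340,110:400],None,fx=2.75,fy=2.4,interpolation=cv2.INTER_CUBIC)[:600,:800,::-1])
cv2.imwrite('pics/top0z.png',cv2.resize(b[100:280,140:400],None,fx=3,fy=3,interpolation=cv2.INTER_CUBIC)[:600,:800,::-1])
```

```text
(no output)
```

View pics/scene0z.png

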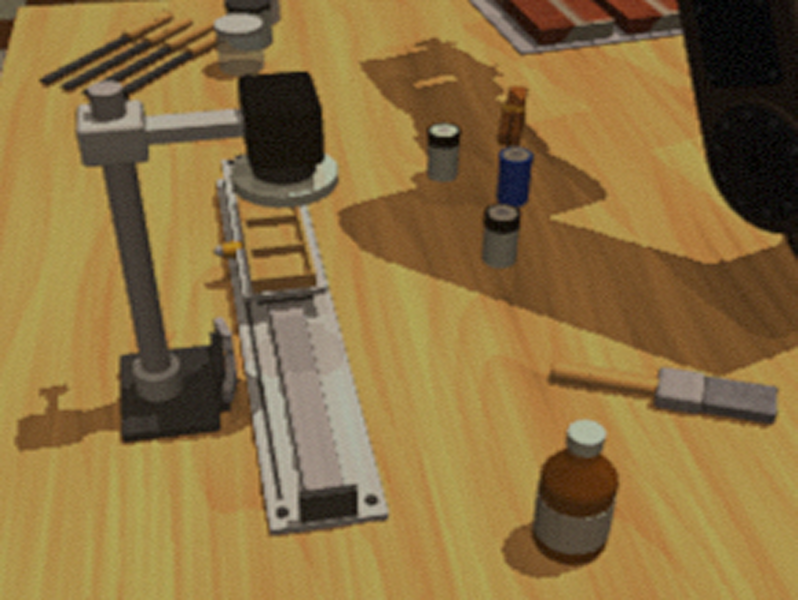

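View pics/top0z.png

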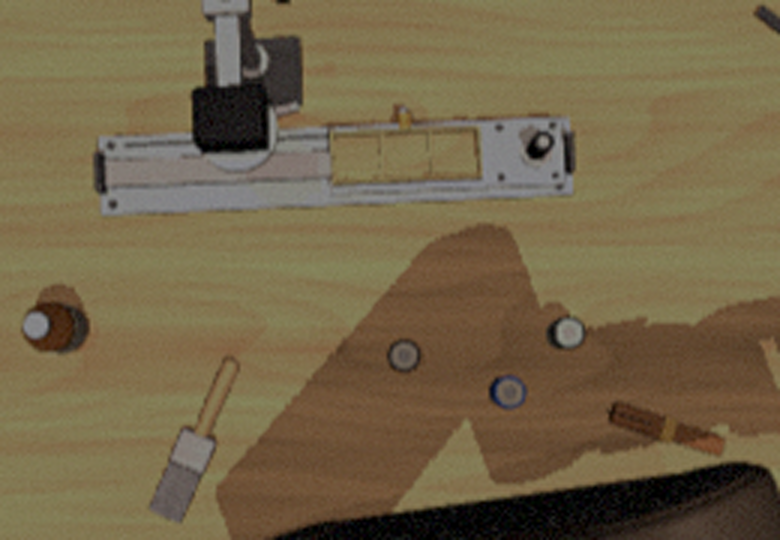

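The scene shows three jars. The white pots with black collars are at scene (271,153) and (292,188), top view (329,211) and (274,218). The blue one at scene (297,163), top (309,230), is the look-alike. The white pair fits the description, and the enlarged crops confirm it.

Run:
```python
from h import *
it=r.camera_info('top');isc=r.camera_info('scene')
T=np.load('/tmp/top0.npz');d=T['d'];im=T['im'];S=np.load('/tmp/scene0.npz')
# world cloud from both
def cloud(info,d):
    v,u=np.mgrid[:384,:512]; X=np.stack([(u-info['cx'])/info['fx']*d,-(v-info['cy'])/info['fy']*d,-d,np.ones_like(d)],-1)
    return (X@np.linalg.inv(np.array(info['view'])).T)[...,:3]
W=cloud(it,d); V=cloud(isc,S['d'])
for n,(u,v) in dict(jN=(329,211),jL=(274,218),blue=(309,230),bottle=(158,209)).items():
    w=W[v-8:v+9,u-8:u+9].reshape(-1,3); print(n,W[v,u].round(4)); z=w[:,2].max()
    m=w[w[:,2]>0.05]; print(len(m),m[m[:,2]>.055].mean(0).round(4), (m[:,:2].min(0)/2+m[:,:2].max(0)/2).round(4), m[:,2].max().round(4))
for n,(u,v) in dict(jN=(271,146),jL=(292,180),jNb=(271,158),jLb=(292,194)).items(): print(n,V[v,u].round(4))
# rail cloud plane 10mm etc: crop
sub=W[125:180,165:340].reshape(-1,3); 
pl=sub[(sub[:,2]>.006)&(sub[:,2]<.016)]
print('plate',cv2.minAreaRect(pl[:,:2].astype(np.float32)), len(pl))
pl=sub[(sub[:,2]>.045)&(sub[:,2]<.0515)]
print('carr',cv2.minAreaRect(pl[:,:2].astype(np.float32)), len(pl))
pl=sub[(sub[:,2]>.06)&(sub[:,2]<.072)]
print('walls',cv2.minAreaRect(pl[:,:2].astype(np.float32)), len(pl))
pl=sub[(sub[:,2]>.10)&(sub[:,2]<.12)]
print('knob',pl.mean(0),pl.min(0),pl.max(0), len(pl))
for c in ['top','scene']:
  for t in ['jar_a_center','carriage','camera_stand','slide_rail','knob_grip']:
    for x in r.search_frame(c,t): print(c,t,np.round(x['box'],1),round(x['score'],2))
```

```text
jN [ 0.4425 -0.2186  0.0691]
99 [ 0.4419 -0.2125  0.1099] [ 0.4319 -0.1162] 1.4872
jL [0.4048 0.0026 1.4872]
95 [ 0.418  -0.0385  0.126 ] [ 0.4173 -0.0267] 1.4872
blue [ 0.381  -0.1533  0.0639]
101 [ 0.3784 -0.1527  0.08  ] [ 0.3832 -0.0835] 1.4872
bottle [0.4503 0.3301 0.1054]
250 [0.4504 0.3345 0.0978] [0.4517 0.3383] 0.1436
jN [ 0.4469 -0.2096  0.0664]
jL [ 0.4228 -0.0339  0.0659]
jNb [ 0.4475 -0.2008  0.0298]
jLb [ 0.4226 -0.0246  0.0259]
plate ((0.6480123996734619, 0.03535899519920349), (0.593109667301178, 0.18717898428440094), 89.70191955566406) 1343
carr ((0.6659299731254578, 0.0348898321390152), (0.5343175530433655, 0.13095292448997498), 89.00625610351562) 902
walls ((0.6405794024467468, -0.07695283740758896), (0.05907842889428139, 0.2311907261610031), 2.182900905609131) 218
knob [ 0.64474116 -0.18881888  0.10953021] [ 0.63366638 -0.1993325   0.10011782] [ 0.65638691 -0.1769812   0.11579896] 46
top jar_a_center [188.4 219.6 221.  276.6] 0.59
top jar_a_center [270.  214.7 279.1 226.9] 0.49
top carriage [249.9 136.2 327.4 166.4] 0.74
top camera_stand [205.6  86.1 241.7 156.7] 0.88
top camera_stand [171.5 136.1 331.6 175. ] 0.41
top slide_rail [173.3 136.6 333.8 171.5] 0.83
top knob_grip [313.4 145.8 326.  154.2] 0.69
top knob_grip [201.9  85.6 240.1 155.8] 0.63
scene jar_a_center [285.  177.6 301.1 200.8] 0.58
scene carriage [189.5 156.5 227.2 219.7] 0.56
scene camera_stand [138.2 122.4 232.4 273.3] 0.88
scene slide_rail [188.3 154.6 254.2 314.1] 0.6
scene knob_grip [286.2 177.3 298.5 202.7] 0.22
```

Run:
```python
from h import *
it=r.camera_info('top');isc=r.camera_info('scene')
P=lambda n,a,b: print(n,*[np.round(x,4) for x in tri(it,a,isc,b)])
P('notch',(221.9,137.7),(194.2,239.9))
P('jL?',(274,219),(292.5,181)); P('jN',(329,211),(271.5,146.5));P('rail',(252.1,153.8),(213.9,224.1))
for n,u,v,z in [('railL1',173.5,145.5,.01),('railL2',174,171.5,.01),('railR1',329.5,139,.01),('railR2',331.5,164.5,.01),('crateTL',250.5,143,.066),('crateBL',250.5,162.5,.066),('crateTR',299.5,142.5,.066),('crateBR',300.5,160.5,.066),('knobtop',320,148,.111),('jL',274.5,218,.068),('jN',329,211,.068)]:
    print(n,atz(it,u,v,z).round(4))
im,d=r.read_camera('wrist'); save('w0.png',im); print(r.camera_info('wrist'))
```

```text
notch [0.69   0.133  0.0444] 0.0008
jL? [ 0.4184 -0.0399  0.0577] 0.0023
jN [ 0.4429 -0.2204  0.0577] 0.0003
rail [ 0.6408  0.0331 -0.0017] 0.0041
railL1 [0.6709 0.302  0.01  ]
railL2 [0.5813 0.2995 0.01  ]
railR1 [ 0.6909 -0.2332  0.01  ]
railR2 [ 0.6028 -0.2387  0.01  ]
crateTL [0.668  0.0366 0.066 ]
crateBL [0.6032 0.0368 0.066 ]
crateTR [ 0.6689 -0.1251  0.066 ]
crateBR [ 0.609  -0.1278  0.066 ]
knobtop [ 0.6425 -0.1863  0.111 ]
jL [ 0.4205 -0.0409  0.068 ]
jN [ 0.4425 -0.2187  0.068 ]
{'fx': 337.0560546477661, 'fy': 337.0560546477661, 'cx': 255.65132723817507, 'cy': 193.65382958033553, 'view': array([[ 4.40635439e-01, -8.97686090e-01, -3.06351414e-04,
        -6.25461003e-01],
       [ 8.60823627e-01,  4.22637986e-01, -2.83478071e-01,
         3.90883018e-02],
       [ 2.54603796e-01,  1.24646770e-01,  9.58978670e-01,
        -3.78813445e-01],
       [ 0.00000000e+00,  0.00000000e+00,  0.00000000e+00,
         1.00000000e+00]])}
```

View pics/w0.png

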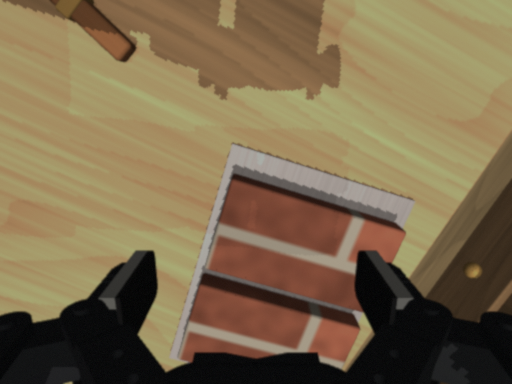

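Call:
{"op": "play_rows", "data": {"increments": [0,0,-6,-9.4,1,0,0,-6,-9.4,1,0,0,-6,-9.4,1,0,0,-6,-9.4,1,0,0,-6,-9.4,1,0,0,-6,-9.4,1,0,0,-6,-9.4,1]}}

```text
time: 2.52
tcp_pos: [0.2751, -0.561, 0.2453]
ee_rot: [0.682, 0.731, 0.0, -0.0]
contact_force: [0.1, -0.4, -0.2]
grip_width: 0.0856
```

Call:
{"op": "play_rows", "data": {"increments": [40,19,0,0,1,40,19,0,0,1,40,19,0,0,1,40,19,0,0,1,40,19,0,0,1,40,19,0,0,1,40,19,0,0,1,40,19,0,0,1,40,19,0,0,1,40,19,0,0,1,0,0,0,0,1]}}

```text
time: 3.9
tcp_pos: [0.4401, -0.1363, 0.2464]
ee_rot: [0.682, 0.732, 0.0, 0.002]
contact_force: [0.1, -0.2, -0.9]
grip_width: 0.0851
```

```bash
cat > look.py <<'E'
from h import *
import sys,json,pickle
def look(n,cam='wrist',targets=('jar_a_center',)):
    o=r.observe(); i=r.camera_info(cam); im,d=r.read_camera(cam); save(n+'.png',im)
    pickle.dump((o,i,im,d),open('/tmp/'+n+'.pkl','wb'))
    print('tcp',o['tcp_pos'].round(4),o['ee_rot'].round(4),o['time'])
    for t in targets:
        for x in r.pinpoint(cam,t): print(t,np.round(x['point'],1),round(x['score'],2))
    return o,i,im,d
E
python3 -c "
from look import *
look('w1')"
```

```text
tcp [ 0.4401 -0.1363  0.2464] [6.815e-01 7.318e-01 4.000e-04 1.700e-03] 3.9
jar_a_center [245.5  74.2] 0.65
```

View pics/w1.png

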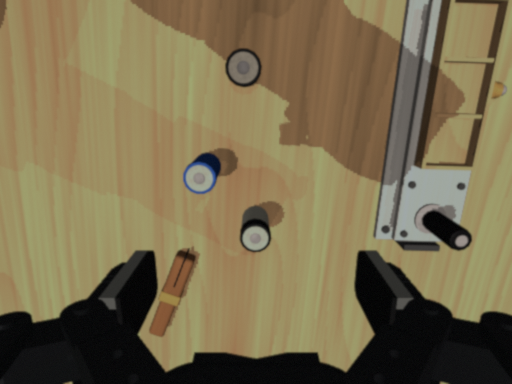

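Wrist view: the white jars are at (243,68) and (256,236), the blue look-alike at (201,178) and the knob top at (461,240). I need a second viewpoint.

Call:
{"op": "play_rows", "data": {"increments": [4,30,0,2,1,4,30,0,0,1,4,30,0,0,1,0,0,0,0,1]}}

```text
time: 4.5
tcp_pos: [0.5303, -0.1268, 0.2465]
ee_rot: [0.698, 0.717, -0.0, 0.002]
contact_force: [-0.5, 0.1, -0.5]
grip_width: 0.0855
```

```bash
python3 -c "
from look import *
look('w2',targets=('jar_a_center','knob_grip','crate_floor','notch'))"
```

```text
tcp [ 0.5303 -0.1268  0.2465] [ 0.6975  0.7166 -0.      0.002 ] 4.5
jar_a_center [155.6  78.6] 0.57
knob_grip [370.5 229.6] 0.81
crate_floor [365.2  83.1] 0.75
```

View pics/w2.png

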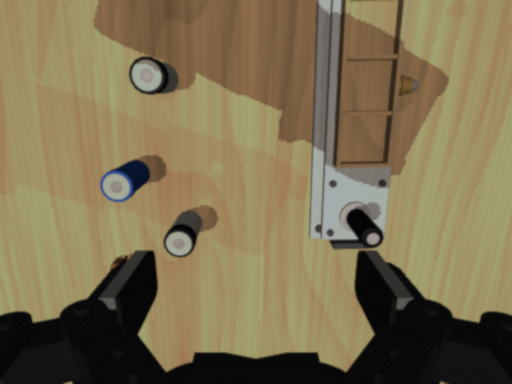

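Run:
```python
import cv2,numpy as np
a=cv2.imread('pics/w1.png');b=cv2.imread('pics/w2.png')
def c(im,u,v,h=25,s=8): 
    o=cv2.resize(im[v-h:v+h,u-h:u+h],None,fx=s,fy=s,interpolation=cv2.INTER_CUBIC)
    for k in range(0,2*h,10): cv2.putText(o,str(u-h+k),(k*s,10),0,.35,(0,0,255),1);cv2.putText(o,str(v-h+k),(0,k*s+10),0,.35,(255,0,0),1);cv2.line(o,(k*s,0),(k*s,5),(0,0,255),1)
    return o
o=np.vstack([np.hstack([c(a,243,68,25,6),c(a,256,236,25,6)]),np.hstack([c(b,150,76,25,6),c(b,181,238,25,6)])])
cv2.imwrite('pics/jz.png',o)
s=cv2.resize(b[0:260,300:440],None,fx=2.3*2,fy=2.3,interpolation=cv2.INTER_CUBIC);
for k in range(0,260,20): cv2.putText(s,str(k),(0,int(k*2.3)),0,.35,(255,0,0),1)
for k in range(0,140,20): cv2.putText(s,str(300+k),(int(k*4.6),10),0,.35,(0,0,255),1)
cv2.imwrite('pics/cz.png',s)
```

```text
(no output)
```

View pics/jz.png

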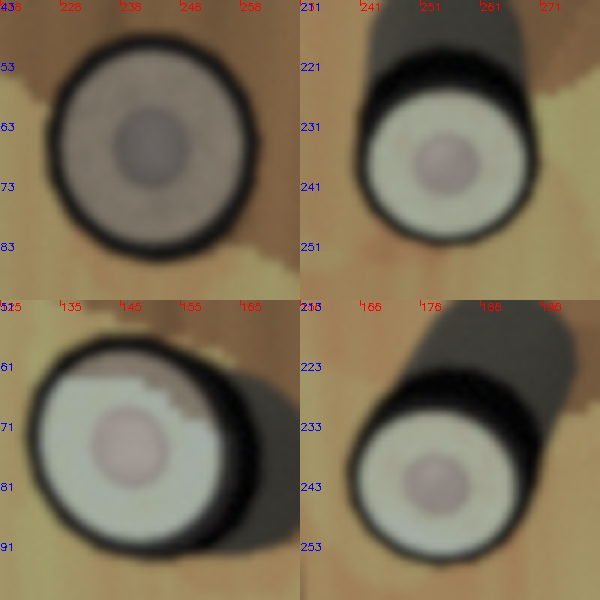

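View pics/cz.png

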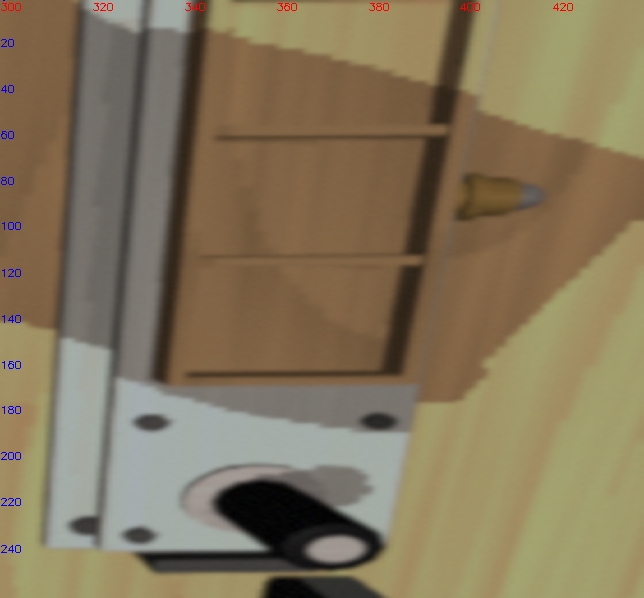

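Run:
```python
from h import *
import pickle
i1=pickle.load(open('/tmp/w1.pkl','rb'))[1];i2=pickle.load(open('/tmp/w2.pkl','rb'))[1]
it=r.camera_info('top')
for n,a,b,z in [('L',(242.8,67.3),(146.3,75.1),.068),('N',(254.9,237.9),(178.3,243.3),.068),('knob',(461,240),(372.8,238.3),.111)]:
    print(n,*[np.round(x,4) for x in tri(i1,a,i2,b)],atz(i1,*a,z).round(4),atz(i2,*b,z).round(4))
d1=atz(i2,371.8,57,.066);d2=atz(i2,367.8,112.8,.066);c=(d1+d2)/2;print('crate',d1,d2,c,np.linalg.norm(d1-d2),np.degrees(np.arctan2(*(d1-d2)[[1,0]])))
for p in [(346.5,57.4),(397,56.5),(343.5,113),(392,112.5)]: print(atz(i2,*p,.066).round(4))
print('notch z, top',atz(it,221.9,137.7,.043))
```

```text
L [ 0.4197 -0.0417  0.0677] 0.0002 [ 0.4197 -0.0418  0.068 ] [ 0.4197 -0.0416  0.068 ]
N [ 0.4442 -0.2209  0.0681] 0.0 [ 0.4442 -0.221   0.068 ] [ 0.4442 -0.2209  0.068 ]
knob [ 0.6467 -0.1897  0.1115] 0.0004 [ 0.647  -0.1897  0.111 ] [ 0.647  -0.1902  0.111 ]
crate [ 0.63935538 -0.01882624  0.066     ] [ 0.64194229 -0.07164838  0.066     ] [ 0.64064883 -0.04523731  0.066     ] 0.05288545152747348 92.80376778166234
[ 0.6148 -0.0199  0.066 ]
[ 0.6638 -0.0177  0.066 ]
[ 0.6172 -0.0725  0.066 ]
[ 0.6665 -0.0707  0.066 ]
notch z, top [0.69065541 0.13304977 0.043     ]
```

Call:
{"op": "play_rows", "data": {"increments": [-23,-22,0,0,1,-23,-22,0,0,1,-23,-22,0,0,1,-23,-22,0,0,1,0,0,0,0,1]}}

```text
time: 5.38
tcp_pos: [0.4379, -0.2236, 0.2485]
ee_rot: [0.698, 0.716, 0.0, 0.003]
contact_force: [0.6, 0.1, -0.0]
grip_width: 0.0855
```

Call:
{"op": "play_rows", "data": {"increments": [2.5,6,15,0,1,0,0,25,0,1,0,0,25,0,1,0,0,25,0,1,0,0,25,0,1,0,0,25,0,1,0,0,0,0,1]}}

```text
time: 6.25
tcp_pos: [0.4473, -0.2157, 0.0996]
ee_rot: [0.697, 0.718, 0.0, 0.002]
contact_force: [1.0, -0.0, 0.6]
grip_width: 0.0857
```

```bash
python3 -c "
from look import *
look('w3')"
```

```text
tcp [ 0.4473 -0.2157  0.0996] [6.965e-01 7.175e-01 5.000e-04 2.200e-03] 6.25
```

View pics/w3.png

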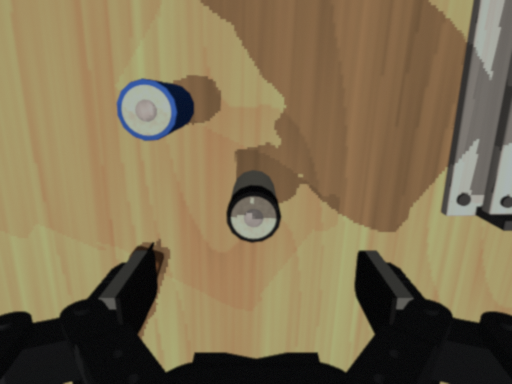

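Run:
```python
from h import *
import pickle
i1=pickle.load(open('/tmp/w1.pkl','rb'))[1];i3=pickle.load(open('/tmp/w3.pkl','rb'))[1]
print('jar',atz(i3,253,217,.068))
for p in [(178,252),(196,256),(150,330),(164,334)]: print(atz(i1,*p,.02).round(3))
```

```text
jar [ 0.44438844 -0.22067217  0.068     ]
[ 0.348 -0.269  0.02 ]
[ 0.371 -0.273  0.02 ]
[ 0.309 -0.392  0.02 ]
[ 0.329 -0.397  0.02 ]
```

Call:
{"op": "play_rows", "data": {"increments": [-5,-3,5,0,1,0,0,20,0,1,0,0,20,0,1,0,0,20,0,1,0,0,5,0,1,0,0,0,0,1]}}

```text
time: 7.1
tcp_pos: [0.4479, -0.2246, 0.0336]
ee_rot: [0.697, 0.717, 0.002, 0.009]
contact_force: [0.2, -0.2, 0.5]
grip_width: 0.0853
```

Call:
{"op": "play_rows", "data": {"increments": [3.5,-3.5,2,0,1,0,0,0,0,1]}}

```text
time: 7.35
tcp_pos: [0.4445, -0.2213, 0.0327]
ee_rot: [0.697, 0.717, 0.002, 0.01]
contact_force: [0.7, -0.6, 0.3]
grip_width: 0.0857
```

Call:
{"op": "play_rows", "data": {"increments": [0,0,0,0,-1,0,0,0,0,-1,0,0,0,0,-1,0,0,0,0,-1,0,0,0,0,-1], "force": 30}}

```text
time: 7.98
tcp_pos: [0.445, -0.2216, 0.0337]
ee_rot: [0.696, 0.718, 0.002, 0.01]
contact_force: [-0.7, -0.3, 1.4]
grip_width: 0.0342
```

Call:
{"op": "play_rows", "data": {"increments": [0,0,-8,0,-1,0,0,-15,0,-1,0,0,-18,0,-1,0,0,-18,0,-1,0,0,-18,0,-1,0,0,-18,0,-1,0,0,-18,0,-1,0,0,-15,0,-1,0,0,-8,0,-1,0,0,0,0,-1]}}

```text
time: 9.22
tcp_pos: [0.4419, -0.2194, 0.1815]
ee_rot: [0.696, 0.718, 0.002, 0.012]
contact_force: [-0.6, 0.2, -1.3]
grip_width: 0.0337
```

Call:
{"op": "play_rows", "data": {"increments": [8,15,0,0,-1,15,27,0,0,-1,15,27,0,0,-1,15,27,0,-0.6,-1,15,27,0,0,-1,15,27,0,0,-1,15,27,0,0,-1,11,19,0,0,-1,5,9,0,0,-1,0,0,0,0,-1]}}

```text
time: 10.48
tcp_pos: [0.6526, -0.0874, 0.1762]
ee_rot: [0.692, 0.722, 0.0, 0.008]
contact_force: [-0.7, 0.2, -0.6]
grip_width: 0.0334
```

```bash
python3 -c "
from look import *
look('w4')
look('t4','top',())
"
```

```text
tcp [ 0.6526 -0.0874  0.1762] [6.924e-01 7.215e-01 4.000e-04 7.700e-03] 10.475
tcp [ 0.652  -0.0881  0.1766] [6.927e-01 7.212e-01 4.000e-04 7.800e-03] 10.575
```

View pics/w4.png

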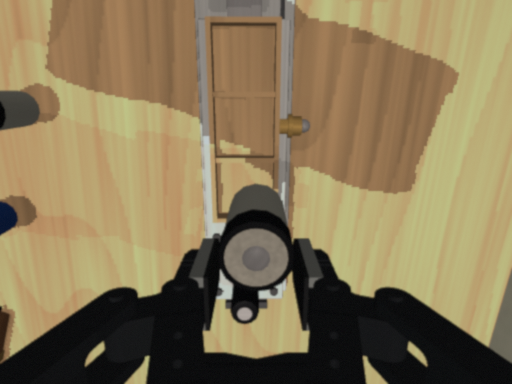

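Run:
```python
from h import *
import pickle
o,i,im,d=pickle.load(open('/tmp/w4.pkl','rb'))
print('jar',atz(i,257,256,o['tcp_pos'][2]+.034), o['tcp_pos'])
q=o['ee_rot'];
from scipy.spatial.transform import Rotation as R
print(R.from_quat(q).as_matrix().round(4))
for p in [(213,95),(277,95),(214,156),(277,156),(214,217)]: print(atz(i,*p,.066).round(4))
c=cv2.resize(im[0:240,180:330],None,fx=4,fy=2.5,interpolation=cv2.INTER_CUBIC);cv2.imwrite('pics/w4z.png',c[:,:,::-1])
```

```text
jar [ 0.65130446 -0.08614174  0.21020448] [ 0.65264523 -0.08739416  0.17620448]
[[-0.0411  0.9991  0.0117]
 [ 0.9991  0.0413 -0.0102]
 [-0.0106  0.0112 -0.9999]]
[ 0.6154 -0.0199  0.066 ]
[ 0.6666 -0.0177  0.066 ]
[ 0.6165 -0.0692  0.066 ]
[ 0.6696 -0.0671  0.066 ]
[ 0.6168 -0.1241  0.066 ]
```

View pics/w4z.png

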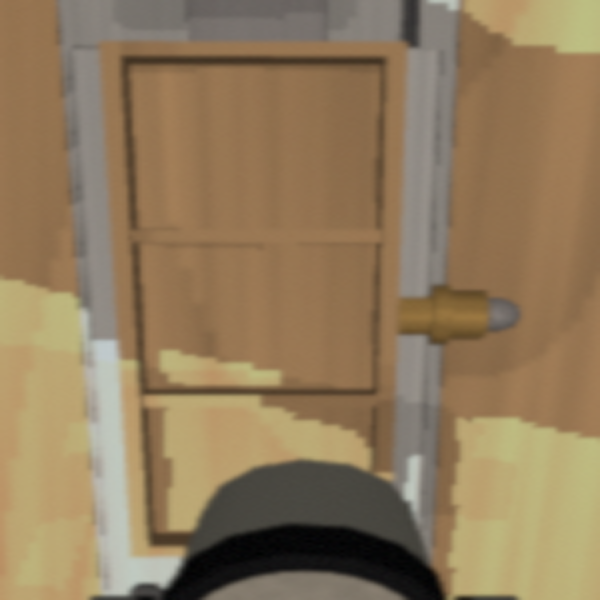

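Run:
```python
from h import *
import pickle
o,i,im,d=pickle.load(open('/tmp/w4.pkl','rb'))
a=atz(i,244,94.4,.066);b=atz(i,244.9,160,.066);print(a,b,(a+b)/2,np.linalg.norm(a-b))
print(atz(i,212.5,94.4,.066),atz(i,275.5,94.4,.066))
```

```text
[ 0.64015376 -0.01837714  0.066     ] [ 0.64259933 -0.07156532  0.066     ] [ 0.64137655 -0.04497123  0.066     ] 0.05324437037334907
[ 0.61501817 -0.01942494  0.066     ] [ 0.66533987 -0.01732724  0.066     ]
```

Call:
{"op": "play_rows", "data": {"increments": [-6,-4.5,0,0,-1,-5.5,-4,8,0,-1,0,0,15,0,-1,0,0,15,0,-1,0,0,15,0,-1,0,0,7,0,-1,0,0,0,0,-1]}}

```text
time: 11.5
tcp_pos: [0.6426, -0.103, 0.1118]
ee_rot: [0.694, 0.72, -0.0, 0.007]
contact_force: [-0.8, 0.6, -0.7]
grip_width: 0.0341
```

Call:
{"op": "play_rows", "data": {"increments": [3,1,0,0,-1,0,0,8,0,-1,0,0,8,0,-1,0,0,4,0,-1,0,0,0,0,-1]}}

```text
time: 12.12
tcp_pos: [0.6443, -0.0997, 0.0913]
ee_rot: [0.693, 0.721, 0.0, 0.008]
contact_force: [1.0, -0.2, -0.6]
grip_width: 0.034
```

```bash
python3 -c "
from look import *
look('w5')
look('s5','scene',())
im=cv2.imread('pics/s5.png'); cv2.imwrite('pics/s5z.png',cv2.resize(im[110:260,150:350],None,fx=4,fy=4,interpolation=cv2.INTER_CUBIC))
"
```

```text
tcp [ 0.6443 -0.0997  0.0913] [6.934e-01 7.205e-01 4.000e-04 7.900e-03] 12.125
tcp [ 0.6445 -0.0998  0.0917] [6.934e-01 7.205e-01 5.000e-04 8.200e-03] 12.225
```

View pics/w5.png

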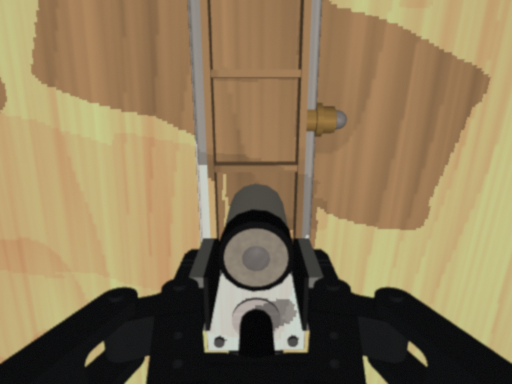

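View pics/s5z.png

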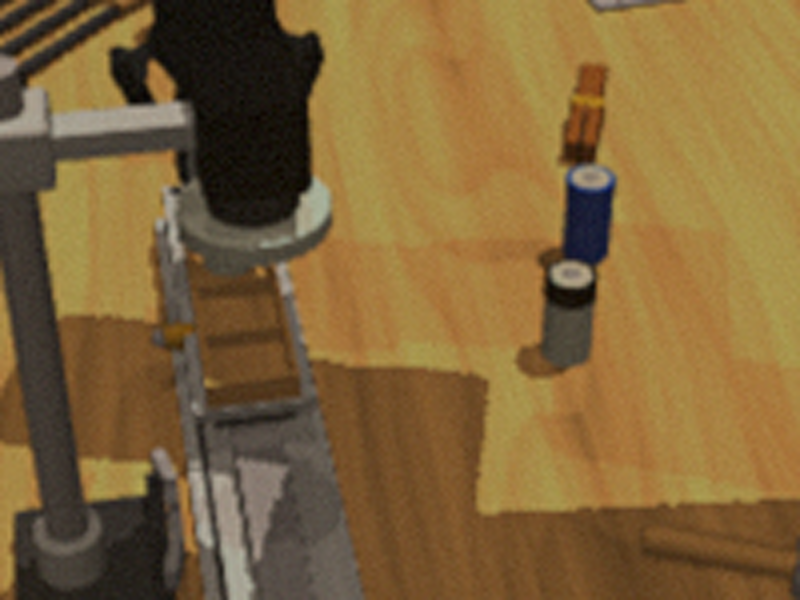

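Call:
{"op": "play_rows", "data": {"increments": [0,0,3,0,-1,0,0,3,0,-1,0,0,0,0,-1]}}

```text
time: 12.65
tcp_pos: [0.6448, -0.1, 0.0859]
ee_rot: [0.693, 0.72, 0.001, 0.009]
contact_force: [-0.0, 0.7, -0.5]
grip_width: 0.0338
```

Call:
{"op": "play_rows", "data": {"increments": [0,0,1,0,-1,0,0,0,0,-0.1,0,0,0,0,0.3,0,0,0,0,1,0,0,0,0,1,0,0,0,0,1]}}

```text
time: 13.4
tcp_pos: [0.6452, -0.1001, 0.0855]
ee_rot: [0.693, 0.72, 0.001, 0.009]
contact_force: [0.1, 0.8, 0.1]
grip_width: 0.0854
```

Call:
{"op": "play_rows", "data": {"increments": [0,0,-10,0,1,0,0,-20,0,1,0,0,-25,0,1,0,0,-25,0,1,0,0,-20,0,1,0,0,-10,0,1,0,0,0,0,1]}}

```text
time: 14.28
tcp_pos: [0.6436, -0.0988, 0.2023]
ee_rot: [0.693, 0.72, 0.001, 0.01]
contact_force: [-0.2, 0.2, -0.1]
grip_width: 0.0853
```

```bash
python3 -c "
from look import *
look('w6')
"
```

```text
tcp [ 0.6436 -0.0988  0.2023] [0.6934 0.7205 0.0015 0.0099] 14.275
jar_a_center [25.5 98.8] 0.7
jar_a_center [252.7 109. ] 0.52
```

View pics/w6.png

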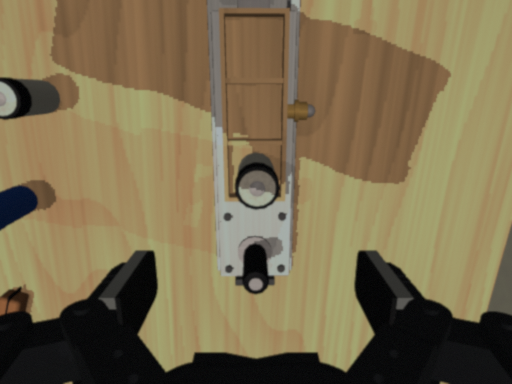

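Call:
{"op": "play_rows", "data": {"increments": [5,-12,0,0,1,10,-28,0,0,1,10,-28,0,0,1,10,-28,0,0,1,5,-14,0,0,1,0,0,0,10,1,0,0,0,10,1,0,0,0,10,1,0,0,0,10,1,0,0,0,10,1,0,0,0,10,1,0,0,0,10,1,0,0,0,10,1,0,0,0,10,1,0,0,0,0,1]}}

```text
time: 16.25
tcp_pos: [0.5124, -0.0567, 0.1896]
ee_rot: [1.0, -0.005, -0.003, 0.003]
contact_force: [-0.3, -1.3, -0.5]
grip_width: 0.0854
```

```bash
python3 -c "
from look import *
look('w7'); print(r.observe()['joint_pos'])
"
```

```text
tcp [ 0.5124 -0.0567  0.1896] [ 1.     -0.0052 -0.0025  0.0031] 16.25
jar_a_center [242.5 254.8] 0.63
[-0.2343725   0.35327706  1.83646093 -0.00876911  0.95508071  1.3489558 ]
```

View pics/w7.png

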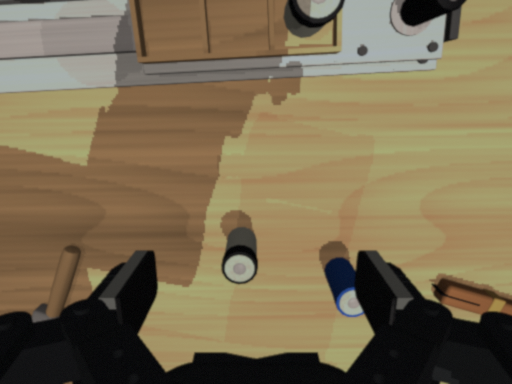

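Call:
{"op": "play_rows", "data": {"increments": [-12,-4,0,0,1,-20,-4,0,0,1,-20,-4,0,0,1,-16,-3,0,0,1,-8,0,0,0,1,-8,0,0,0,1,0,0,0,0,1]}}

```text
time: 17.23
tcp_pos: [0.4221, -0.0398, 0.1896]
ee_rot: [1.0, 0.003, -0.003, 0.003]
contact_force: [0.5, 0.3, -0.3]
grip_width: 0.0855
```

```bash
python3 -c "
from look import *
o,i,im,d=look('w8'); print(r.observe()['joint_pos'])
i7=pickle.load(open('/tmp/w7.pkl','rb'))[1];print(atz(i7,239,267,.068))
"
```

```text
tcp [ 0.4221 -0.0398  0.1896] [ 1.      0.0026 -0.003   0.0029] 17.225
jar_a_center [257.9 172.4] 0.67
[-0.24510018  0.22605842  2.03531474 -0.00925232  0.88437098  1.32659325]
[ 0.42151964 -0.0416107   0.068     ]
```

View pics/w8.png

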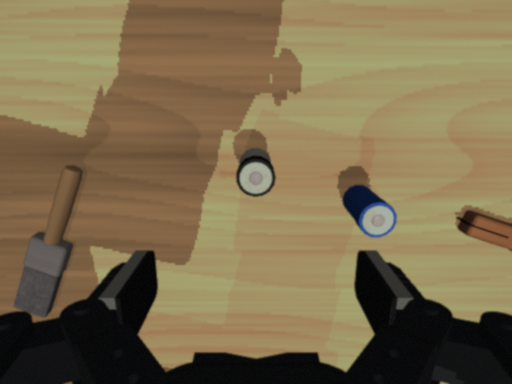

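Call:
{"op": "play_rows", "data": {"increments": [-2,2,12,0,1,0,0,20,0,1,0,0,20,0,1,0,0,20,0,1,0,0,10,0,1,0,0,0,0,1]}}

```text
time: 18.08
tcp_pos: [0.4203, -0.0431, 0.1019]
ee_rot: [1.0, 0.003, -0.004, 0.003]
contact_force: [-0.0, -0.8, -0.5]
grip_width: 0.0853
```

```bash
python3 -c "
from look import *
o,i,im,d=look('w9'); print(r.observe()['joint_pos'])
i7=pickle.load(open('/tmp/w8.pkl','rb'))[1];print(atz(i7,255.5,177.5,.068))
g=cv2.resize(im[100:300,150:400],None,fx=3,fy=3); save('w9z.png',g)
"
```

```text
tcp [ 0.4203 -0.0431  0.1019] [ 1.      0.0026 -0.0038  0.0028] 18.075
jar_a_center [253.4 196.2] 0.79
[-0.2537703   0.36904193  2.14159808 -0.01214697  0.63515353  1.32153869]
[ 0.42029212 -0.04163226  0.068     ]
```

View pics/w9z.png

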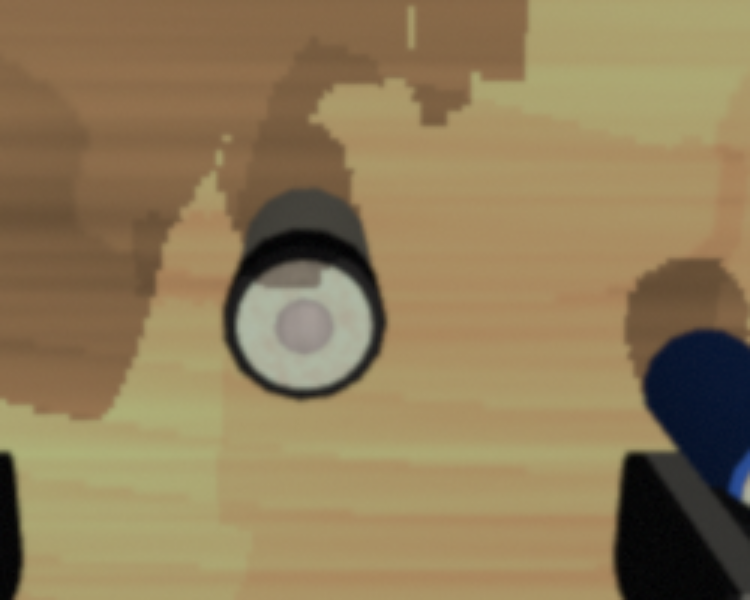

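Call:
{"op": "play_rows", "data": {"increments": [0,-1.5,12,0,1,0,0,16,0,1,0,0,16,0,1,0,0,12,0,1,0,0,8,0,1,0,0,0,0,1]}}

```text
time: 18.92
tcp_pos: [0.4216, -0.042, 0.0366]
ee_rot: [1.0, 0.003, -0.001, 0.004]
contact_force: [0.8, 0.5, -0.0]
grip_width: 0.085
```

Call:
{"op": "play_rows", "data": {"increments": [-1.5,0,3,0,1,0,0,0,0,0,0,0,0,0,-1,0,0,0,0,-1,0,0,0,0,-1,0,0,0,0,-1,0,0,0,0,-1], "force": 30}}

```text
time: 19.8
tcp_pos: [0.4207, -0.0421, 0.0347]
ee_rot: [1.0, 0.003, 0.001, 0.004]
contact_force: [-0.5, 0.3, -0.2]
grip_width: 0.0334
```

Call:
{"op": "play_rows", "data": {"increments": [0,0,-8,0,-1,0,0,-15,0,-1,0,0,-20,0,-1,0,0,-20,0,-1,0,0,-20,0,-1,0,0,-20,0,-1,0,0,-20,0,-1,0,0,-12,0,-1,0,0,-5,0,-1,0,0,0,0,-1]}}

```text
time: 21.05
tcp_pos: [0.4192, -0.0408, 0.1817]
ee_rot: [1.0, 0.003, -0.0, 0.004]
contact_force: [-0.5, 0.0, -1.6]
grip_width: 0.0338
```

Call:
{"op": "play_rows", "data": {"increments": [12,0,0,0,-1,25,0,0,0,-1,25,0,0,0,-1,12,0,0,0,-1,0,0,0,-10.2,-1,0,0,0,-10.2,-1,0,0,0,-10.2,-1,0,0,0,-10.2,-1,0,0,0,-10.2,-1,0,0,0,-10.2,-1,0,0,0,-10.2,-1,0,0,0,-10.2,-1,0,0,0,-10.2,-1,0,0,0,0,-1]}}

```text
time: 22.8
tcp_pos: [0.4963, -0.0397, 0.1738]
ee_rot: [0.675, 0.737, -0.006, -0.004]
contact_force: [-0.0, -0.7, -1.6]
grip_width: 0.0335
```

Call:
{"op": "play_rows", "data": {"increments": [0,0,0,2.6,-1,-1,12,0,0,-1,-2,25,0,0,-1,-2,25,0,0,-1,-2,25,0,0,-1,-2,25,0,0,-1,-1,16,0,0,-1,-1,8,0,0,-1,0,0,0,0,-1]}}

```text
time: 23.92
tcp_pos: [0.641, -0.0469, 0.169]
ee_rot: [0.699, 0.715, -0.007, -0.004]
contact_force: [-0.7, 0.3, -1.2]
grip_width: 0.0337
```

```bash
python3 -c "
from look import *
look('w10')
"
```

```text
tcp [ 0.641  -0.0469  0.169 ] [ 0.6994  0.7147 -0.0071 -0.0043] 23.925
```

View pics/w10.png

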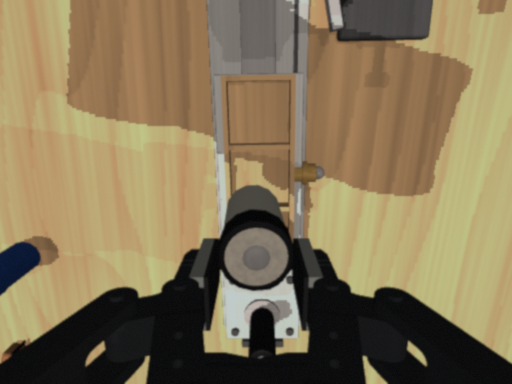

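Run:
```python
from h import *
import pickle
from scipy.spatial.transform import Rotation as R
o,i,im,d=pickle.load(open('/tmp/w10.pkl','rb'))
m=R.from_quat(o['ee_rot']).as_matrix();print(m.round(4))
t=atz(i,257,257,o['tcp_pos'][2]+.033);print('top',t,'bottom',t+m[:,2]*.068)
c=cv2.resize(im[60:260,190:340],None,fx=4,fy=3,interpolation=cv2.INTER_CUBIC);save('w10z.png',c)
```

```text
[[-0.0216  0.9996 -0.0161]
 [ 0.9998  0.0215 -0.004 ]
 [-0.0037 -0.0162 -0.9999]]
top [ 0.64065249 -0.04682595  0.20204576] bottom [ 0.6395585  -0.04709949  0.13405511]
```

View pics/w10z.png

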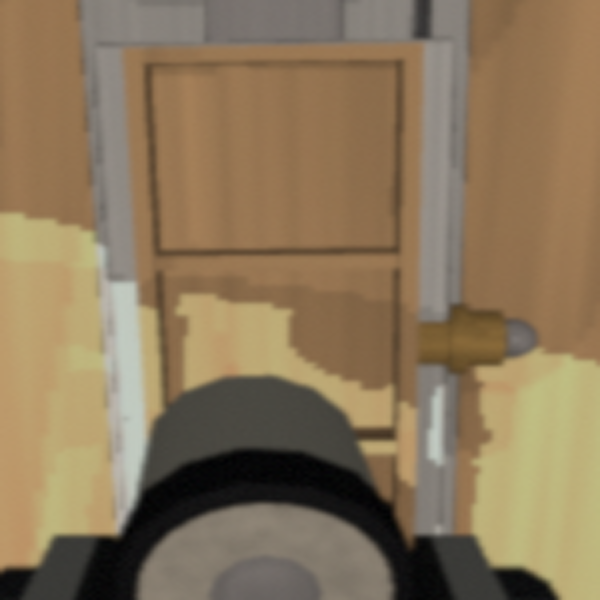

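Run:
```python
from h import *
import pickle
i=pickle.load(open('/tmp/w10.pkl','rb'))[1]
print(atz(i,259.3,146.3,.066),atz(i,190+380/4,60+440/3,.066))
```

```text
[ 0.64015893 -0.01721223  0.066     ] [ 0.66352211 -0.06857017  0.066     ]
```

Call:
{"op": "play_rows", "data": {"increments": [2,2,6,0,-1,0,0,14,0,-1,0,0,16,0,-1,0,0,12,0,-1,0,0,6,0,-1,0,0,0,0,-1]}}

```text
time: 24.78
tcp_pos: [0.6401, -0.0447, 0.1108]
ee_rot: [0.699, 0.715, -0.008, -0.005]
contact_force: [-0.0, -0.1, -1.5]
grip_width: 0.0334
```

Call:
{"op": "play_rows", "data": {"increments": [0,2,0,0,-1,0,0,8,0,-1,0,0,8,0,-1,0,0,4,0,-1,0,0,3,0,-1,0,0,0,0,-1]}}

```text
time: 25.52
tcp_pos: [0.6424, -0.0449, 0.0871]
ee_rot: [0.7, 0.715, -0.007, -0.004]
contact_force: [0.8, 1.0, -0.5]
grip_width: 0.0337
```

Call:
{"op": "play_rows", "data": {"increments": [0,0,1,0,-1,0,0,0,0,-0.1,0,0,0,0,0.3,0,0,0,0,1,0,0,0,0,1,0,0,0,0,1,0,0,-10,0,1,0,0,-20,0,1,0,0,-25,0,1,0,0,-25,0,1,0,0,-8,0,1,0,0,0,0,1]}}

```text
time: 27.02
tcp_pos: [0.6441, -0.0445, 0.18]
ee_rot: [0.699, 0.715, -0.006, -0.003]
contact_force: [-0.4, -0.7, -0.8]
grip_width: 0.0854
```

```bash
python3 -c "
from look import *
look('w11')
look('t11','top',())
look('s11','scene',())
im=cv2.imread('pics/s11.png'); cv2.imwrite('pics/s11z.png',cv2.resize(im[100:250,140:340],None,fx=4,fy=4,interpolation=cv2.INTER_CUBIC))
"
```

```text
tcp [ 0.6441 -0.0445  0.18  ] [ 0.6995  0.7146 -0.0064 -0.0034] 27.025
jar_a_center [254.  183.9] 0.84
tcp [ 0.6439 -0.0445  0.1791] [ 0.6995  0.7146 -0.0069 -0.004 ] 27.125
tcp [ 0.6438 -0.0445  0.1788] [ 0.6995  0.7146 -0.007  -0.0042] 27.175
```

View pics/w11.png

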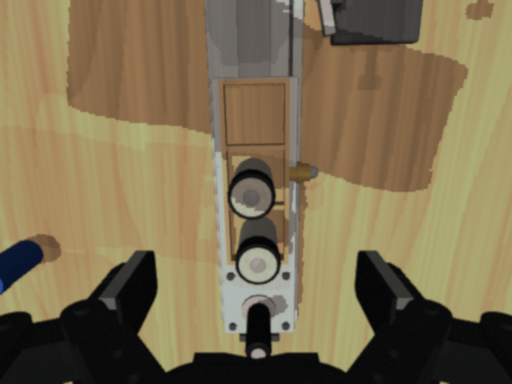

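View pics/s11z.png

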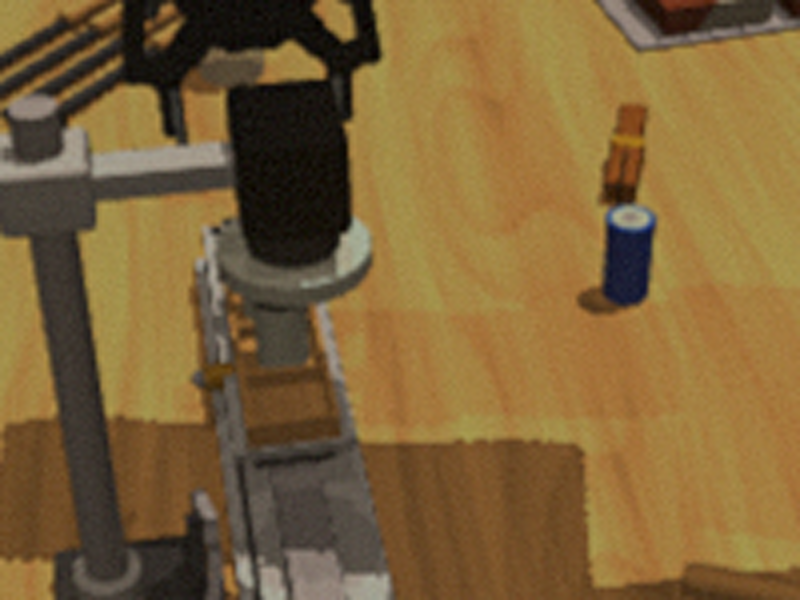

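Call:
{"op": "play_rows", "data": {"increments": [0,-15,0,0,1,0,-28,0,0,1,5,-28,0,0,1,15,-28,0,0,1,25,-28,0,0,1,25,-15,0,0,1,20,0,0,0,1,8,0,0,0,1,0,0,0,0,1]}}

```text
time: 28.35
tcp_pos: [0.493, 0.0526, 0.175]
ee_rot: [0.7, 0.714, -0.01, -0.008]
contact_force: [0.0, 0.5, -0.5]
grip_width: 0.0854
```

```bash
python3 -c "
from look import *
o,i,im,d=look('w12',targets=('notch','camera_stand','crate_floor'))
i11=pickle.load(open('/tmp/w11.pkl','rb'))[1]
print(atz(i11,252,196,.12),atz(i11,258.5,265.5,.12))
"
```

```text
tcp [0.493  0.0526 0.175 ] [ 0.6998  0.7142 -0.0101 -0.0082] 28.35
notch [491.5  93.8] 0.86
notch [408.6 277.6] 0.28
crate_floor [411.3 275.5] 0.66
[ 0.63917873 -0.0442356   0.12      ] [ 0.64519669 -0.09974487  0.12      ]
```

View pics/w12.png

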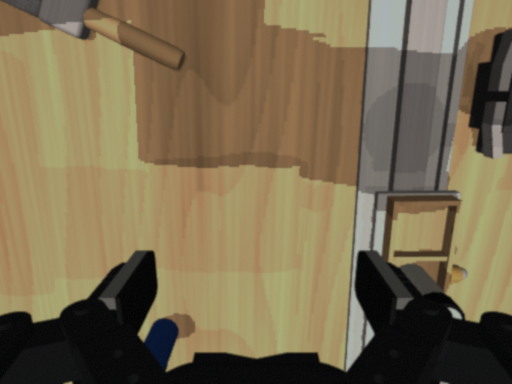

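Run:
```python
from h import *
import pickle
o,i,im,d=pickle.load(open('/tmp/w12.pkl','rb'))
save('w12z.png',cv2.resize(im[20:170,432:512],None,fx=4,fy=4,interpolation=cv2.INTER_CUBIC))
print(atz(i,491.5,93.8,.043),atz(i,411,275,.052),atz(i,461,273,.043))
```

```text
[0.68676706 0.12744055 0.043     ] [ 0.6409614 -0.0419473  0.052    ] [ 0.69407359 -0.04302776  0.043     ]
```

View pics/w12z.png

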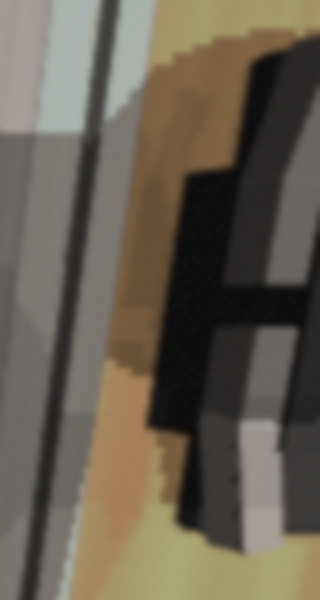

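Run:
```python
from h import *
import pickle
o,i,im,d=pickle.load(open('/tmp/w12.pkl','rb'))
for p in [(493,95.8),(498,95.6)]:
  for z in (.038,.043,.05): print(p,z,atz(i,*p,z))
i2=pickle.load(open('/tmp/w2.pkl','rb'))[1]; i4=pickle.load(open('/tmp/w4.pkl','rb'))[1];i11=pickle.load(open('/tmp/w11.pkl','rb'))[1]
print('ball',atz(i2,409,84.5,.043),atz(i4,304,126,.043),atz(i11,305,172.5,.043))
```

```text
(493, 95.8) 0.038 [0.6915695  0.12587694 0.038     ]
(493, 95.8) 0.043 [0.68837432 0.12584423 0.043     ]
(493, 95.8) 0.05 [0.68390107 0.12579842 0.05      ]
(498, 95.6) 0.038 [0.69577623 0.12613176 0.038     ]
(498, 95.6) 0.043 [0.69251285 0.12609491 0.043     ]
(498, 95.6) 0.05 [0.68794412 0.12604333 0.05      ]
ball [ 0.68960716 -0.04238566  0.043     ] [ 0.69387121 -0.04341365  0.043     ] [ 0.68689332 -0.04365722  0.043     ]
```

Call:
{"op": "play_rows", "data": {"increments": [-10,0,0,0,1,-20,0,0,0,1,-20,0,0,0,1,-20,0,0,0,1,-10,0,0,0,1,0,0,0,10,1,0,0,0,10,1,0,0,0,10,1,0,0,0,10,1,0,0,0,10,1,0,0,0,10,1,0,0,0,10,1,0,0,0,10,1,0,0,0,8.5,1,0,0,0,0,1]}}

```text
time: 30.42
tcp_pos: [0.4944, -0.0377, 0.1752]
ee_rot: [1.0, -0.005, -0.013, 0.002]
contact_force: [0.2, -0.3, -1.0]
grip_width: 0.0854
```

Call:
{"op": "play_rows", "data": {"increments": [5,12,0,-3,1,10,25,0,0,1,20,25,0,0,1,25,25,0,0,1,25,25,0,0,1,25,20,0,0,1,25,10,0,0,1,12,5,0,0,1,0,0,0,0,1]}}

```text
time: 31.55
tcp_pos: [0.6526, -0.1819, 0.1705]
ee_rot: [0.999, 0.04, -0.014, 0.001]
contact_force: [0.2, 0.5, 0.6]
grip_width: 0.0854
```

```bash
python3 -c "
from look import *
o,i,im,d=look('w13',targets=('knob_grip',))
"
```

```text
tcp [ 0.6526 -0.1819  0.1705] [ 9.991e-01  4.010e-02 -1.360e-02  6.000e-04] 31.55
knob_grip [266.9 191.8] 0.98
```

View pics/w13.png

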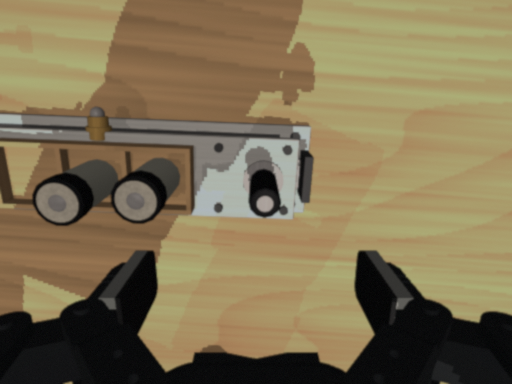

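```bash
python3 -c "
from look import *
o,i,im,d=pickle.load(open('/tmp/w13.pkl','rb'))
print(atz(i,264.5,203.5,.111))
"
```

```text
[ 0.64634372 -0.18995422  0.111     ]
```

Call:
{"op": "play_rows", "data": {"increments": [-4,8,8,2,1,0,0,14,0,1,0,0,14,0,1,0,0,8,0,1,0,0,0,0,1]}}

```text
time: 32.28
tcp_pos: [0.6454, -0.1898, 0.1234]
ee_rot: [1.0, 0.022, -0.014, 0.001]
contact_force: [0.1, -0.9, -0.3]
grip_width: 0.0852
```

Call:
{"op": "play_rows", "data": {"increments": [2.5,0,8,0,1,0,0,14,0,1,0,0,14,0,1,0,0,12,0,1,0,0,6,0,1,0,0,0,0,1]}}

```text
time: 33.02
tcp_pos: [0.6465, -0.1896, 0.0653]
ee_rot: [1.0, 0.022, -0.014, 0.001]
contact_force: [-0.3, 0.2, 0.3]
grip_width: 0.0853
```

Call:
{"op": "play_rows", "data": {"increments": [0,0,-2,0,0.2,0,0,0,0,-0.4,0,0,0,0,-1,0,0,0,0,-1,0,0,0,0,-1,0,0,0,0,-1,0,0,0,0,-1,0,0,0,0,-1], "force": 40}}

```text
time: 34.02
tcp_pos: [0.6471, -0.1892, 0.0691]
ee_rot: [1.0, 0.022, -0.014, 0.001]
contact_force: [1.1, 1.7, 1.1]
grip_width: 0.0219
```

```bash
python3 -c "
from look import *
o,i,im,d=look('w14',targets=())
look('t14','top',())
look('s14','scene',())
a=cv2.imread('pics/t14.png');cv2.imwrite('pics/t14z.png',cv2.resize(a[80:260,150:400],None,fx=3.2,fy=3.2))
"
```

```text
tcp [ 0.6471 -0.1892  0.0691] [ 9.997e-01  2.200e-02 -1.350e-02  5.000e-04] 34.025
tcp [ 0.6471 -0.1892  0.0691] [ 9.997e-01  2.200e-02 -1.350e-02  5.000e-04] 34.075
tcp [ 0.6471 -0.1892  0.0691] [ 9.997e-01  2.200e-02 -1.350e-02  5.000e-04] 34.125
```

View pics/w14.png

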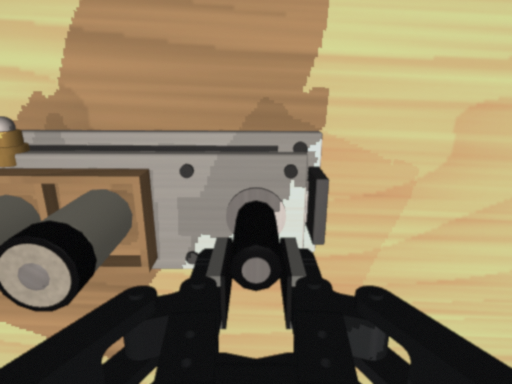

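View pics/t14z.png

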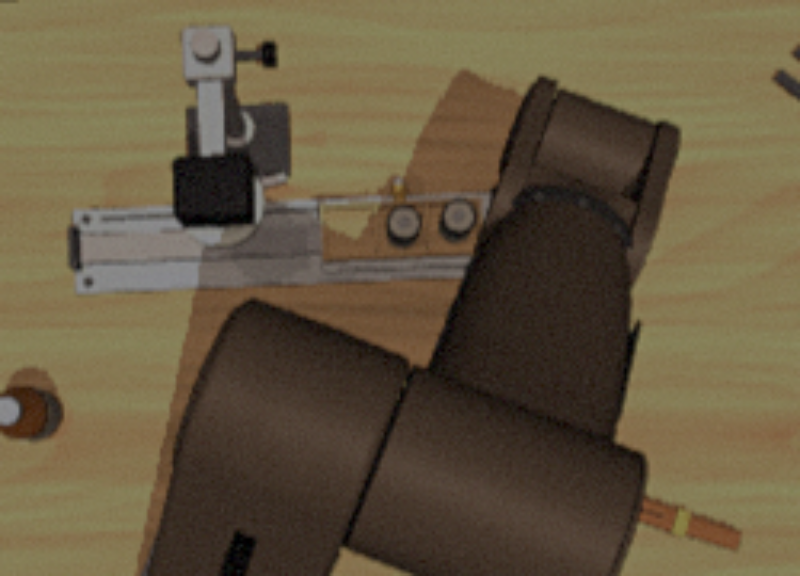

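Run:
```python
from h import *
import pickle
def cloud(info,d):
    v,u=np.mgrid[:384,:512]; X=np.stack([(u-info['cx'])/info['fx']*d,-(v-info['cy'])/info['fy']*d,-d,np.ones_like(d)],-1)
    return (X@np.linalg.inv(np.array(info['view'])).T)[...,:3]
o,i,im,d=pickle.load(open('/tmp/t14.pkl','rb')); W=cloud(i,d)
# camera head cloud
h=W[80:155,200:245].reshape(-1,3); h=h[(h[:,2]>.2)&(h[:,2]<.4)]
hd=h[h[:,0]<.70]; print('head',np.percentile(hd,[2,50,98],axis=0).round(3)); print('stand',np.percentile(h,[2,50,98],axis=0).round(3))
arm=W[90:260,225:370].reshape(-1,3); arm=arm[(arm[:,2]>.18)&(arm[:,2]<1)]
o2,i2,im2,d2=pickle.load(open('/tmp/s14.pkl','rb')); A2=cloud(i2,d2).reshape(-1,3); A2=A2[(A2[:,2]>.15)&(A2[:,2]<1)&(A2[:,1]<.07)&(A2[:,0]>.2)&(A2[:,0]<.85)&(A2[:,1]>-.5)]
for nm,C in (('top',arm),('scene',A2)):
  t=np.radians(14.8);c,s=np.cos(t),np.sin(t);dirv=np.array([np.cos(-.028),np.sin(-.028)])
  B=C.copy();B[:,:2]=C[:,:2]@np.array([[c,s],[-s,c]])-.035*dirv
  for x0 in np.arange(.4,.8,.04):
    for z0,z1 in ((.15,.25),(.25,.36),(.36,.6)):
      k=(B[:,0]>x0)&(B[:,0]<x0+.04)&(B[:,2]>z0)&(B[:,2]<z1)
      if k.sum()>5: print(nm,round(x0,2),z0,k.sum(),'ymax',np.percentile(B[k,1],98).round(3))
```

```text
head [[0.603 0.088 0.249]
 [0.631 0.123 0.326]
 [0.693 0.155 0.333]]
stand [[0.605 0.078 0.249]
 [0.654 0.122 0.319]
 [0.768 0.153 0.343]]
top 0.4 0.36 43 ymax 0.076
top 0.44 0.36 733 ymax 0.071
top 0.48 0.36 816 ymax 0.064
top 0.52 0.15 20 ymax 0.259
top 0.52 0.25 92 ymax 0.259
top 0.52 0.36 688 ymax 0.057
top 0.56 0.25 42 ymax 0.265
top 0.56 0.36 694 ymax 0.054
top 0.6 0.15 6 ymax 0.048
top 0.6 0.36 633 ymax 0.051
top 0.64 0.25 67 ymax 0.29
top 0.64 0.36 648 ymax 0.048
top 0.68 0.25 7 ymax 0.274
top 0.68 0.36 57 ymax 0.045
scene 0.4 0.36 88 ymax 0.07
scene 0.44 0.36 449 ymax 0.075
scene 0.48 0.36 779 ymax 0.07
scene 0.52 0.36 993 ymax 0.063
scene 0.56 0.25 58 ymax 0.058
scene 0.56 0.36 922 ymax 0.06
scene 0.6 0.15 242 ymax 0.029
scene 0.6 0.25 640 ymax 0.057
scene 0.6 0.36 605 ymax 0.057
scene 0.64 0.15 157 ymax 0.025
scene 0.64 0.25 511 ymax 0.056
scene 0.64 0.36 387 ymax 0.056
scene 0.68 0.25 91 ymax 0.05
scene 0.68 0.36 62 ymax 0.051
```

View pics/s14.png

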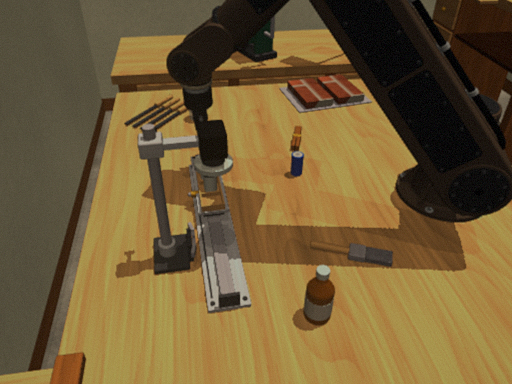

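Call:
{"op": "play_rows", "data": {"increments": [0,-3,0,0,-1,0,-6,0,0,-1,0,-8,0,0,-1,0,-8,0,0,-1,0,-8,0,0,-1,0,-5,0,0,-1,0,0,0,0,-1]}}

```text
time: 35.05
tcp_pos: [0.6455, -0.1485, 0.0691]
ee_rot: [1.0, 0.022, -0.013, 0.001]
contact_force: [-0.4, 0.6, 0.7]
grip_width: 0.0221
```

```bash
python3 -c "
from look import *
o,i,im,d=look('w15',targets=())
print(o['contact_force'],o['moment'])
"
```

```text
tcp [ 0.6455 -0.1485  0.0691] [ 9.997e-01  2.220e-02 -1.320e-02  9.000e-04] 35.05
[-0.38587772  0.61049723  0.67976913] [ 0.05229364 -0.01094991 -0.04068627]
```

View pics/w15.png

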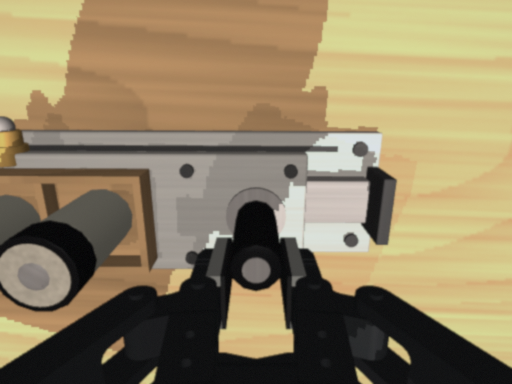

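Call:
{"op": "play_rows", "data": {"increments": [0,-4,0,0,-1,0,-7,0,0,-1,0,-9,0,0,-1,0,-9,0,0,-1,0,-9,0,0,-1,0,-9,0,0,-1,0,-9,0,0,-1,0,-8,0,0,-1,0,-5,0,0,-1,0,0,0,0,-1]}}

```text
time: 36.35
tcp_pos: [0.6426, -0.0748, 0.0691]
ee_rot: [1.0, 0.022, -0.013, 0.001]
contact_force: [0.7, 0.8, -0.5]
grip_width: 0.0219
```

Call:
{"op": "play_rows", "data": {"increments": [0,-4,0,0,-1,0,-6,0,0,-1,0,-6,0,0,-1,0,-6,0,0,-1,0,-6,0,0,-1,0,-4,0,0,-1,0,0,0,0,-1]}}

```text
time: 37.22
tcp_pos: [0.6413, -0.0416, 0.069]
ee_rot: [1.0, 0.022, -0.013, 0.001]
contact_force: [1.9, 0.1, -0.1]
grip_width: 0.0214
```

```bash
python3 -c "
from look import *
o,i,im,d=look('w16',targets=())
print(o['contact_force'],o['moment'])
o,i,im,d=look('s16','scene',targets=())
save('s16z.png',cv2.resize(im[90:290,120:320],None,fx=3,fy=3,interpolation=cv2.INTER_CUBIC))
"
```

```text
tcp [ 0.6413 -0.0416  0.069 ] [ 0.9997  0.0219 -0.0125  0.0014] 37.225
[ 1.85103801  0.13671185 -0.14283895] [-0.08412136 -0.21110699 -0.04577059]
tcp [ 0.6413 -0.0417  0.0691] [ 0.9997  0.0219 -0.0125  0.0014] 37.275
```

View pics/s16z.png

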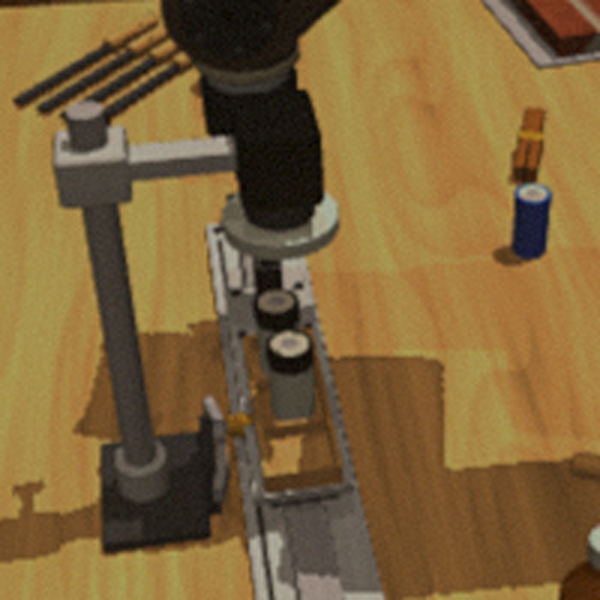

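View pics/w16.png

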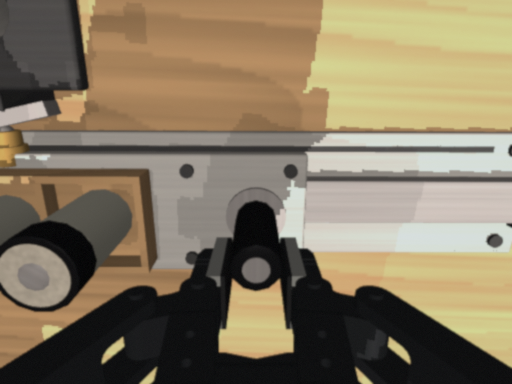

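Call:
{"op": "play_rows", "data": {"increments": [0,-3,0,0,-1,0,-4,0,0,-1,0,-4,0,0,-1,0,-3,0,0,-1,0,0,0,0,-1]}}

```text
time: 37.95
tcp_pos: [0.6407, -0.0272, 0.0691]
ee_rot: [1.0, 0.022, -0.012, 0.001]
contact_force: [1.2, -0.8, 0.0]
grip_width: 0.0225
```

Call:
{"op": "play_rows", "data": {"increments": [0,-2,0,0,-1,0,0,0,0,-1]}}

```text
time: 38.2
tcp_pos: [0.6406, -0.0248, 0.069]
ee_rot: [1.0, 0.022, -0.012, 0.001]
contact_force: [1.6, 1.5, 0.6]
grip_width: 0.022
```

Call:
{"op": "play_rows", "data": {"increments": [0,-2,0,0,-1,0,0,0,0,-1]}}

```text
time: 38.45
tcp_pos: [0.6405, -0.022, 0.0691]
ee_rot: [1.0, 0.022, -0.012, 0.001]
contact_force: [1.8, 3.0, 0.0]
grip_width: 0.0219
```

```bash
python3 -c "
from look import *
f=[]
for k in range(6):
    o,i,im,d=look('x',targets=()); f.append(np.r_[o['contact_force'],o['moment']])
print(np.mean(f,0).round(3),np.std(f,0).round(3),o['joint_efforts'])
"
```

```text
tcp [ 0.6405 -0.022   0.0691] [ 9.997e-01  2.160e-02 -1.250e-02  8.000e-04] 38.45
tcp [ 0.6405 -0.022   0.069 ] [ 9.997e-01  2.160e-02 -1.240e-02  8.000e-04] 38.5
tcp [ 0.6405 -0.022   0.0691] [ 9.997e-01  2.160e-02 -1.250e-02  8.000e-04] 38.55
tcp [ 0.6405 -0.022   0.069 ] [ 9.997e-01  2.160e-02 -1.250e-02  8.000e-04] 38.6
tcp [ 0.6405 -0.0221  0.0691] [ 9.997e-01  2.160e-02 -1.250e-02  8.000e-04] 38.65
tcp [ 0.6405 -0.0221  0.069 ] [ 9.997e-01  2.160e-02 -1.250e-02  8.000e-04] 38.7
[ 1.761  4.503  0.247  0.814 -0.265 -0.013] [0.211 0.723 0.401 0.13  0.014 0.029] [-3.39536257e+00 -6.80018663e+01 -2.07125419e+01 -1.03627782e+00
  2.79550105e-01  2.45161430e-02]
```

Call:
{"op": "play_rows", "data": {"increments": [0,-2,0,0,-1,0,0,0,0,-1]}}

```text
time: 39.0
tcp_pos: [0.6404, -0.0204, 0.0691]
ee_rot: [1.0, 0.022, -0.012, 0.001]
contact_force: [0.2, 0.7, -0.5]
grip_width: 0.0222
```

```bash
cat > ff.py <<'E'
from look import *
f=[]
for k in range(5):
    o=r.observe(); r.read_camera('wrist'); f.append(np.r_[o['contact_force'],o['moment']])
print(np.mean(f,0).round(3),np.std(f,0).round(3),o['joint_efforts'][0],o['tcp_pos'],o['time'])
E
python3 ff.py
```

```text
[ 0.861  0.805 -0.608  0.12  -0.224  0.011] [0.386 0.662 0.335 0.047 0.038 0.045] -0.3133197594434023 [ 0.64040626 -0.02037382  0.06906566] 39.2
```

Call:
{"op": "play_rows", "data": {"increments": [0,-1,0,0,-1,0,0,0,0,-1]}}

```text
time: 39.5
tcp_pos: [0.6404, -0.0202, 0.0691]
ee_rot: [1.0, 0.022, -0.012, 0.002]
contact_force: [2.0, -0.3, -0.2]
grip_width: 0.0219
```

```bash
python3 ff.py
```

```text
[ 1.719 -2.498 -0.829 -0.333 -0.197  0.028] [0.359 1.203 0.582 0.133 0.02  0.034] 2.0484597980976105 [ 0.64040031 -0.02016975  0.0690594 ] 39.7
```

Call:
{"op": "play_rows", "data": {"increments": [0,0.3,0,0,-1,0,0,0,0,-1,0,0,0,0,-1]}}

```text
time: 40.12
tcp_pos: [0.6404, -0.0203, 0.0691]
ee_rot: [1.0, 0.022, -0.012, 0.001]
contact_force: [1.4, -2.2, 0.1]
grip_width: 0.022
```

```bash
python3 ff.py; python3 -c "
from look import *
o,i,im,d=look('w17',targets=())
o,i,im,d=look('s17','scene',targets=())
save('s17z.png',cv2.resize(im[90:290,120:320],None,fx=3,fy=3,interpolation=cv2.INTER_CUBIC))
o,i,im,d=look('t17','top',())
save('t17z.png',cv2.resize(im[80:260,150:400],None,fx=3.2,fy=3.2))
"
```

```text
[ 1.298 -2.023 -0.271 -0.251 -0.209  0.015] [0.398 0.463 0.212 0.025 0.026 0.039] 1.2757466733455658 [ 0.64040758 -0.02024558  0.06909339] 40.325
tcp [ 0.6404 -0.0203  0.069 ] [ 0.9997  0.0216 -0.0125  0.0014] 40.375
tcp [ 0.6404 -0.0202  0.0691] [ 0.9997  0.0216 -0.0124  0.0014] 40.425
tcp [ 0.6404 -0.0203  0.0691] [ 0.9997  0.0216 -0.0124  0.0014] 40.475
```

View pics/s17z.png

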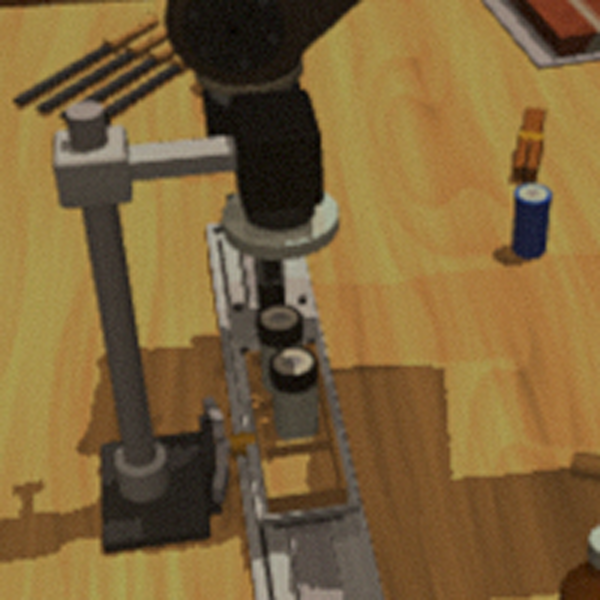

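View pics/w17.png

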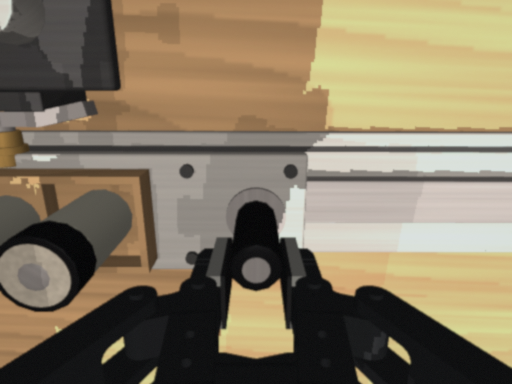

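View pics/t17z.png

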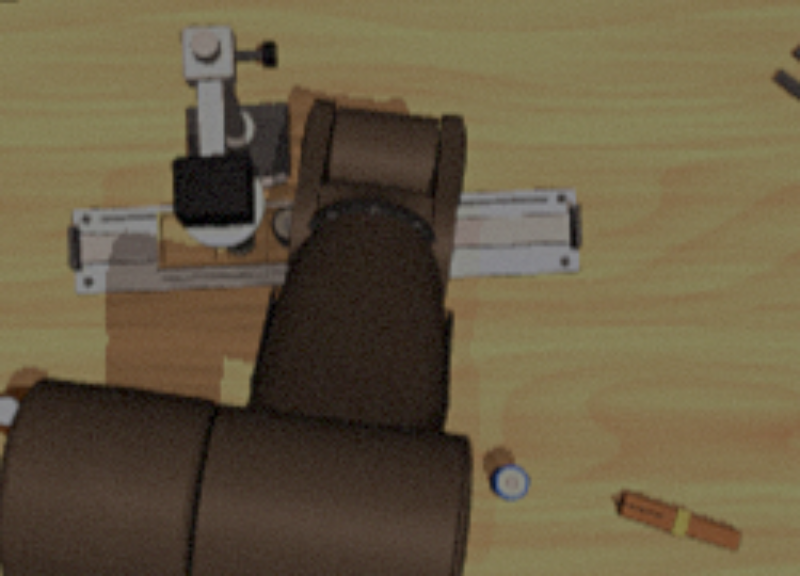

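```bash
python3 -c "
from look import *
o=r.observe();print(o['tcp_pos'],o['joint_velocities'].round(4),o['grip_width'],o['contact_force'])
print(r.job_done())"
```

```text
[ 0.64040414 -0.0202465   0.06906642] [-0.0008 -0.0002  0.0007 -0.0015  0.0009 -0.0017] 0.02175968763463701 [ 1.20481364 -1.63929651  0.04572966]
the job is handed in; nothing more can be done
None
```

I handed the job in at about 40.5 s. Both jars are in the crate, the slide is in the notch, and the gripper still holds the knob; `job_done` gave no verdict.

**Jars:** I stood the two white jars in the rear (−54 mm) and middle cells while the slide was at the loading end, 169 mm short of the notch. I left the blue look-alike alone. After release the wrist view put them within about 2 mm of the cell centres, and they stayed upright through the slide move.

**Notch:** I gripped the knob at 40 N and moved the slide 169 mm. The force along the rail went from a pull of about 4.5 N, to near zero, to a resistance of about 2.5 N when I commanded 1 mm more. I took that as the ball sitting in the notch.

**Last checks:**
- The arm was still, with a grip opening of 22 mm and about 2 N of push left along the rail, under the roughly 6 N needed to leave the notch.
- The scene view showed the jars upright, and no force suggested the camera stand had been touched.
- The ring clamp and blue jar looked unmoved. I didn't measure the bottle and brush at the end, and the arm hid most of them in that last view.

**One disagreement:** my early two-view estimate put the notch about 7 mm farther along than the later wrist view did (176 mm of travel against 169 mm). The force readings agreed with 169 mm.

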